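Unpile the desk things and set each back on its place

TASK

The desk has been wiped and the things on it are still piled up in two stacks. Take the stacks apart and set each thing back: the phone lying screen up and centred on the round charger, the mouse on the middle of its mat, the mug upright on the middle of its coaster, the memo block lying flat in the wooden memo holder and the hard drive lying flat in the black drive dock. Set everything down gently; drop and knock over nothing.

Things in the scene. Friction and masses are not known exactly. Their poses are not given: they have to be found in the camera images.
- drive: portable hard drive: flat aluminium box with black rubber ends, 112 x 64 x 20 mm, 0.2 to 0.35 kg. Lies flat on the desk (z = 0) as the bottom of one of the two piles. Origin: centre of its underside; x along the 112 mm, y across the 64 mm, z up.
- memo: memo block: white paper block with a brown cardboard back, 104 x 56 x 20 mm, 0.1 to 0.16 kg, rigid. Lies flat on the desk as the bottom of the other pile. Origin: centre of its underside; x along the 104 mm, y across the 56 mm, z up.
- phone: black telephone, 142 x 66 x 10 mm, 0.16 kg. Lies screen up and crosswise on the drive or on the memo block, whose ends stick out beneath its long sides, so that gripping fingers must stay above the top of the thing below (20 mm above the desk). Origin: centre of its underside; x along the 142 mm, y across the 66 mm, z up out of the screen.
- mouse: white cordless computer mouse, 96 x 56 x 36 mm, with a black wheel, 0.09 kg. Stands on the phone, along it. Its sides are flat and upright from 4 to 20 mm above its underside and round in above that. Origin: centre of its underside; x along its length towards the wheel, y across the 56 mm, z up.
- mug: small empty white mug, round, 62 mm across, 62 mm high, wall 4 mm, open at the top, 0.12 to 0.2 kg; its ear-shaped handle stands out 27 mm towards +y of its own frame, so grip it across its x axis. Stands upright on the memo block or on the drive (the one without the phone). Origin: centre of its underside; z up.
- charger: phone charger: white round puck 56 mm across and 12 mm high, flat on top, fixed to the desk; a thin white cable lies beside it. Origin: centre of its underside.
- mouse_mat: round dark blue cloth mouse mat, 160 mm across, 3 mm thick, fixed. Origin: centre of its underside. Round each place and pile, 100 mm from its centre is free of anything higher than 25 mm (except the other pile); taller desk things stand beyond x = 0.75 m and far to the sides.
- coaster: square cork coaster, 96 x 96 x 5 mm, fixed. Origin: centre of its underside.
- memo_holder: memo holder: low open wooden tray with a grey lining, outside 130 x 82 x 8 mm, inside 122 x 74 mm, rim 4 mm above its inner floor, which is 4 mm above the desk; fixed. The memo block drops in with 9 mm of play on every side. Origin: centre of its underside; x along the 130 mm.
- drive_dock: drive dock: low black open cradle with two black rubber strips, outside 138 x 90 x 8 mm, inside 130 x 82 mm, rim 4 mm above its inner floor, which is 4 mm above the desk; a hub block 24 x 90 x 18 mm stands against its -x end (from x = -69 to -93 mm); fixed. The drive drops in with 9 mm of play on every side. Origin: centre of the underside of the cradle (without the block); x along the 138 mm.

How it is judged:
By the outcome, as a careful person would: the job done as asked, in the order asked, and still so for the second after the job is handed in, with the robot touching nothing.
It also fails if it takes over 128 s, if anything falls off the work surface, if the arm or the gripper's body presses on something with over 40 N, if the wrist force passes 120 N, or if a joint passes its speed limit or range.

ROBOT

A 6-joint arm with a two-finger parallel gripper is mounted at the origin on the work surface. World frame = base frame: x ahead of the robot, y to its left, z up, the work surface at z = 0. Lengths are in mm, angles in rad, forces in N, time in s.
With the tool pointing down it reaches from about 375 to 975 mm from the base axis. Payload 3.8 kg.
Tool frame: the origin (TCP) lies between the finger pads; the fingertips stand 25 mm ahead of it and the grasp point (between the pads) lies 6 mm ahead of it (arm.tcp_to_tips is the distance from the TCP to the fingertips, in mm); z points along the fingers, y is the line along which they close (so a half turn about z gives the same grasp; the last joint's range is limited). The gripper opens to 85 mm and grips with 20 to 120 N. Pads are 22 mm wide; open, the fingers measure 114 mm over their backs; the gripper's body (76 mm by 85 mm) begins 54 mm behind the grasp point. The pads swing forward as they close: fully open they stand 13 mm farther back than shut.
Start: joints at [1.241, 0.264, 1.604, -0, 1.274, -0.037], TCP at [194.826, 646.267, 256.28] pointing down, gripper open.
Joint ranges: [-2.63, 2.63], [-0.94, 2.18], [0.31, 2.57], [-1.31, 4.45], [0, 2.66], [-2.55, 2.55]. Speed limits (rad/s): [2.57, 2.57, 3.14, 3.14, 3.14, 3.14].

INTERFACE

Orientations are given as a unit quaternion [x, y, z, w].
In Python, from bench import arm, get_image gives the robot as it stands.
- The arm moves only by the tool servo_tool, never from a script. Its argument "series" is a list of rows, each an object with "linear": the shift along the world's x, y, z in mm, a list of three; "turn": the turn about the world's z in rad; "fingers": the closure, from 0 (fully open) to 1 (shut). A call has 1 to 12 rows; each row is the pose to reach, as a shift and turn from the pose commanded when the call began; what a row does not reach only later rows make up. A row lasts 1/8 s, in which the tool goes at most 62.5 mm and 10.7 degrees, less where a joint would pass 70% of its speed; a pose out of reach is approached as far as the arm can. A call with a gripper value outside its range is refused whole. The fingers move at their own pace and stop on an object; the grip force is fixed at half the most. Time passes only in rows, so rows that repeat a pose let the fingers close. It gives the time, the measured TCP pose, the force, the opening and the grip force at its end, in the units of the state.
- arm.get_state(): the state, without advancing time (a new reading comes with each control period).
- get_image(name): name is "scene" or "top"; returns a dict with "image" (384x512x3 uint8, red, green, blue), "fx", "fy", "cx", "cy" (pixels), "distortion" ([k1, k2, p1, p2, k3] as OpenCV has them; the pictures are not rectified), "xyz" and "orientation" of the camera in the world. Camera axes: x right, y up, looking along -z (the intrinsics and any distortion apply to the point x, -y, -z); pixel columns grow to the right and rows downward; lengths in mm; the calibration is good to about 2 mm. A picture is of the moment at which its call begins. There is no depth.
- arm.sign_off(): hands the job in; it is judged then, once.
The state is a dict: "time_s": time; "joint_pos": joint angles; "joint_vel": joint speeds; "joint_torque": joint torques, N m; "position": TCP position; "orientation": TCP orientation; "contact_force": force on the tool from outside, world axes, zero at the start; "moment": the same for the moment, N m; "width": finger opening in mm; "gripper_force": force on a finger pad.
Only numpy, scipy, OpenCV 4.12 (cv2) and the standard library are available. Lean on these libraries where they do the work, as an engineer would, in place of code of your own. Each camera call takes 0.05 s, during which the arm holds its last target. There are 200 camera calls.

## Working session

There is one attempt and no reset: what is moved stays moved. The work goes in short steps, Python scripts to look and compute and a tool call to move; the robot and the scene stay as the last step left them, time stands still between calls to the robot, and variables do not carry over. Pictures are saved under pics/ and viewed, at most 14 in all, crops included, and the job is handed in when it is done.

Besides the shell and the picture viewer there is one more tool, called after ">>>" as a command line: name --argument value ..., lists and objects as JSON in quotes. servo_tool: Moves the arm, as the interface text tells. Its arguments: {"type":"object","properties":{"series":{"type":"array"}},"required":["series"]}

```bash
mkdir -p pics; ls; cat > h.py <<'E'
import cv2,numpy as np
from scipy.spatial.transform import Rotation as R
from bench import arm,get_image
def snap(n,f):
    d=get_image(n); cv2.imwrite('pics/'+f+'.png',d['image'][:,:,::-1]); np.save('pics/'+f+'.npy',d,allow_pickle=True); return d
def load(f): return np.load('pics/'+f+'.npy',allow_pickle=True).item()
def KD(d): return np.array([[d['fx'],0,d['cx']],[0,d['fy'],d['cy']],[0,0,1.]]),np.array(d['distortion'],float)
def world(d,px,z):
    K,D=KD(d); u=cv2.undistortPoints(np.array(px,float).reshape(-1,1,2),K,D).reshape(-1,2)
    r=R.from_quat(d['orientation']).apply(np.c_[u[:,0],-u[:,1],-np.ones(len(u))])
    o=np.array(d['xyz']); return o+r*((z-o[2])/r[:,2])[:,None]
def rect(d,f,z,x0,x1,y0,y1,s):
    # top-down orthophoto at height z: s px/mm; rows = x decreasing, cols = y decreasing
    K,D=KD(d); h,w=int((x1-x0)*s),int((y1-y0)*s)
    X,Y=np.meshgrid(x1-np.arange(h)/s,y1-np.arange(w)/s,indexing='ij')
    P=np.c_[X.ravel(),Y.ravel(),np.full(X.size,float(z))]
    c=R.from_quat(d['orientation']).inv().apply(P-np.array(d['xyz'])); c=c*[1,-1,-1]
    p=cv2.projectPoints(c,np.zeros(3),np.zeros(3),K,D)[0].reshape(h,w,2).astype(np.float32)
    im=cv2.remap(d['image'],p,None,cv2.INTER_LINEAR); cv2.imwrite('pics/'+f+'.png',im[:,:,::-1])
E
python3 - <<'E'
from h import *
for n in('top','scene'):
    d=snap(n,n+'0'); print(d['xyz'],R.from_quat(d['orientation']).as_matrix().round(2).tolist(),d['fx'],d['distortion'])
d=load('top0'); print(world(d,[[0,0],[511,0],[0,383],[511,383]],0).round())
a=cv2.imread('pics/top0.png');cv2.imwrite('pics/t0b.png',cv2.resize(a,(800,600),interpolation=cv2.INTER_CUBIC))
s=arm.get_state();print(s)
E
```

```text
pics
[400.37440571  27.15905    850.93766536] [[-0.0, 0.99, -0.11], [-1.0, -0.0, 0.01], [0.01, 0.11, 0.99]] 347.8134225184392 [-0.01082271  0.          0.          0.          0.        ]
[1204.31695503   70.08240973  927.61003202] [[-0.06, -0.79, 0.61], [1.0, -0.05, 0.04], [-0.01, 0.61, 0.79]] 392.02137121788064 [-0.06795276  0.          0.          0.          0.        ]
[[1000.  700.    0.]
 [1001. -653.    0.]
 [  44.  624.    0.]
 [  37. -571.    0.]]
{'time_s': 0.1, 'joint_pos': array([ 1.24111498e+00,  2.64703487e-01,  1.60523526e+00, -1.44988818e-05,
        1.27371041e+00, -3.68851290e-02]), 'joint_vel': array([-0.00048704, -0.00250066, -0.00278306, -0.00187422, -0.00142539,
        0.00026983]), 'joint_torque': array([-6.16287275e-05, -5.16698205e+01, -3.68590271e+01, -3.04242178e-05,
        6.16862235e-03,  1.38608144e-05]), 'position': array([194.62423137, 645.69523067, 255.07035006]), 'orientation': array([ 1.45873542e-01,  9.89302710e-01, -1.01229507e-03, -1.80594854e-04]), 'contact_force': array([-0.45644892, -0.63025707, -0.09015142]), 'moment': array([ 0.02233443,  0.00585792, -0.00996445]), 'gripper_force': 0.0, 'width': 85.56074977346633}
```

View pics/t0b.png

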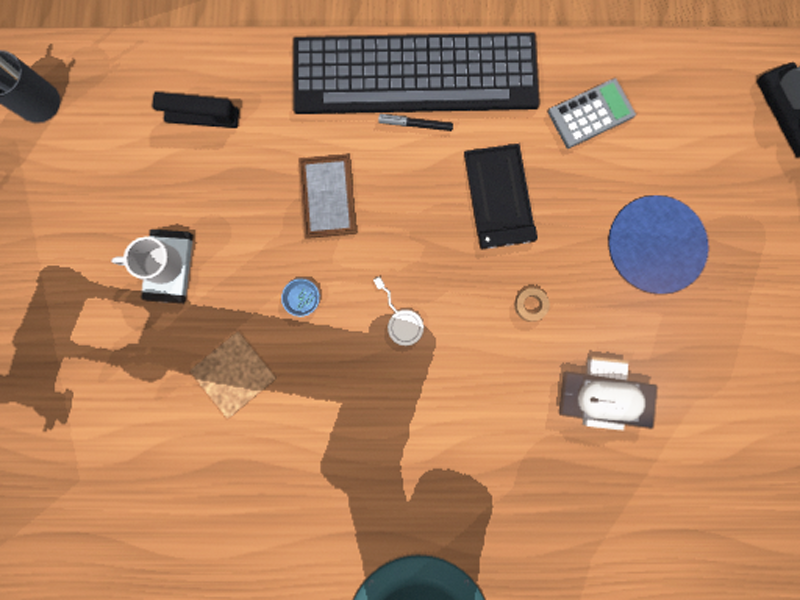

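View pics/scene0.png

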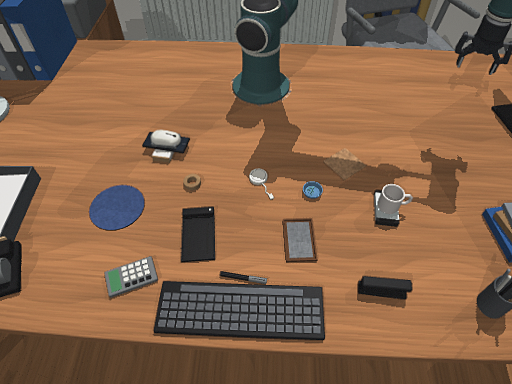

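The top view (800x600) shows the mug at (147,258) on the drive (165,265), handle towards image left. The mouse at (612,401) is on the phone (608,399), which lies on the memo block. The places are: charger (405,327), mat (658,244), coaster (232,374), holder (328,195) and dock (500,195, hub block at the lower end).

```bash
python3 - <<'E'
from h import *
d=load('top0')
T=[('mouse',612,401,50,2.),('phone',608,399,30,2.),('drive',165,265,20,2.),('mugtop',147,258,82,2.),('charger',405,327,12,2.),('coaster',232,374,5,2.),('holder',328,195,8,1.5),('dock',500,195,8,1.5)]
M=np.zeros((600,800,3),np.uint8)
for i,(n,u,v,z,s) in enumerate(T):
    c=world(d,[[u/1.5625,v/1.5625]],z)[0].round(); w=200/s; hh=290/s
    rect(d,'_t',z,c[0]-hh/2,c[0]+hh/2,c[1]-w/2,c[1]+w/2,s)
    t=cv2.imread('pics/_t.png'); r,k=divmod(i,4); h,ww=t.shape[:2]; M[r*300:r*300+h,k*200:k*200+ww]=t
    print(n,c,'tile',k*200,r*300,'x=',c[0]+hh/2,'- row/',s,' y=',c[1]+w/2)
cv2.imwrite('pics/mont0.png',M)
hsv=cv2.cvtColor(d['image'],cv2.COLOR_RGB2HSV); m=cv2.inRange(hsv,(100,90,40),(125,255,255)); n,l,st,ce=cv2.connectedComponentsWithStats(m)
for i in range(1,n):
    if st[i,4]>100: print(st[i],world(d,[ce[i]],3)[0].round(1))
E
```

```text
mouse [ 335. -282.   50.] tile 0 0 x= 407.5 - row/ 2.0  y= -232.0
phone [ 337. -284.   30.] tile 200 0 x= 409.5 - row/ 2.0  y= -234.0
drive [543. 390.  20.] tile 400 0 x= 615.5 - row/ 2.0  y= 440.0
mugtop [543. 389.  82.] tile 600 0 x= 615.5 - row/ 2.0  y= 439.0
charger [446.  19.  12.] tile 0 300 x= 518.5 - row/ 2.0  y= 69.0
coaster [375. 285.   5.] tile 200 300 x= 447.5 - row/ 2.0  y= 335.0
holder [657. 140.   8.] tile 400 300 x= 753.6666666666666 - row/ 1.5  y= 206.66666666666669
dock [ 657. -134.    8.] tile 600 300 x= 753.6666666666666 - row/ 1.5  y= -67.33333333333333
[ 390  125   63   60 2860] [ 582.8 -385.8    3. ]
[181 179  23  23 365] [496.5 183.5   3. ]
```

View pics/mont0.png

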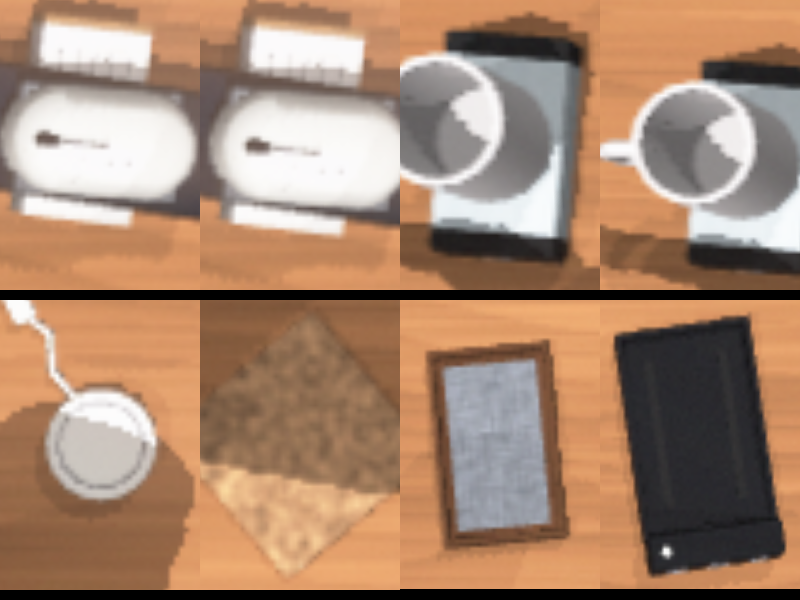

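The montage shows the mouse with its wheel towards +y, centred at about (335,-282). The mug rim is at (544,391) with the handle along +y. The charger is at (446,18), the coaster at (375,285), the holder at (657,142) and the dock at about (668,-130). I'm going to the mouse first.

>>> servo_tool --series '[{"linear": [255, -446, 0], "turn": -0.7, "fingers": 0}, {"linear": [255, -446, 0], "turn": -0.7, "fingers": 0}, {"linear": [255, -446, 0], "turn": -0.7, "fingers": 0}, {"linear": [255, -446, 0], "turn": -0.7, "fingers": 0}, {"linear": [255, -446, 0], "turn": -0.7, "fingers": 0}, {"linear": [255, -446, 0], "turn": -0.7, "fingers": 0}, {"linear": [255, -446, 0], "turn": -0.7, "fingers": 0}, {"linear": [255, -446, 0], "turn": -0.7, "fingers": 0}, {"linear": [255, -446, 0], "turn": -0.7, "fingers": 0}, {"linear": [255, -446, 0], "turn": -0.7, "fingers": 0}, {"linear": [255, -446, 0], "turn": -0.7, "fingers": 0}, {"linear": [255, -446, 0], "turn": -0.7, "fingers": 0}]'

```text
time_s: 1.6
position: [449.1, 201.6, 256.1]
orientation: [0.475, 0.88, -0.0, -0.0]
contact_force: [-0.4, 0.1, 0.5]
width: 85.5
gripper_force: 0.0
```

```bash
python3 - <<'E'
from h import *
print(arm.tcp_to_tips, [a for a in dir(arm) if a[0]!='_'])
d=load('top0')
# phone/memo and dock orthophotos, wide
rect(d,'_a',30,255,415,-384,-184,3); rect(d,'_b',8,575,765,-190,-75,3)
a=cv2.imread('pics/_a.png');b=cv2.imread('pics/_b.png')
M=np.zeros((600,600+0,3),np.uint8);print(a.shape,b.shape)
cv2.imwrite('pics/ph0.png',a)
E
```

```text
25.0 ['IKError', 'get_state', 'sign_off', 'tcp_to_tips']
(480, 600, 3) (570, 345, 3)
```

View pics/ph0.png

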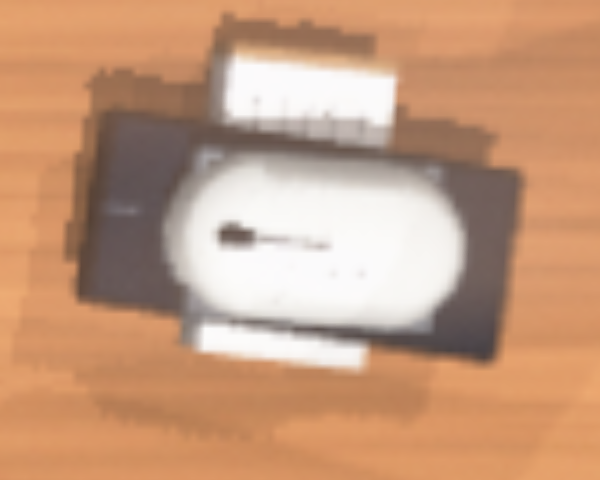

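The phone lies along y, centred at (336,-284), with its closing axis at yaw of about -0.14. The mouse sits over it at (336,-282). Before gripping anything I'll touch the bare desk with the fingers at about 66 mm to find the real tip height.

>>> servo_tool --series '[{"linear": [-50, -330, -136], "turn": -0.71, "fingers": 0.22}, {"linear": [-50, -330, -136], "turn": -0.71, "fingers": 0.22}, {"linear": [-50, -330, -136], "turn": -0.71, "fingers": 0.22}, {"linear": [-50, -330, -136], "turn": -0.71, "fingers": 0.22}, {"linear": [-50, -330, -136], "turn": -0.71, "fingers": 0.22}, {"linear": [-50, -330, -136], "turn": -0.71, "fingers": 0.22}, {"linear": [-50, -330, -206], "turn": -0.71, "fingers": 0.22}, {"linear": [-50, -330, -216], "turn": -0.71, "fingers": 0.22}, {"linear": [-50, -330, -222], "turn": -0.71, "fingers": 0.22}, {"linear": [-50, -330, -224], "turn": -0.71, "fingers": 0.22}, {"linear": [-50, -330, -224], "turn": -0.71, "fingers": 0.22}, {"linear": [-50, -330, -224], "turn": -0.71, "fingers": 0.22}]'

```text
time_s: 3.1
position: [400.9, -129.9, 33.4]
orientation: [0.752, 0.659, 0.001, 0.001]
contact_force: [-0.7, 0.3, 0.3]
width: 66.5
gripper_force: 0.0
```

>>> servo_tool --series '[{"linear": [0, 0, -3], "turn": 0, "fingers": 0.22}, {"linear": [0, 0, -5], "turn": 0, "fingers": 0.22}, {"linear": [0, 0, -5], "turn": 0, "fingers": 0.22}]'

```text
time_s: 3.48
position: [399.6, -129.7, 27.1]
orientation: [0.752, 0.659, -0.0, -0.0]
contact_force: [-0.3, -0.0, -0.2]
width: 66.7
gripper_force: 0.0
```

>>> servo_tool --series '[{"linear": [0, 0, -1], "turn": 0, "fingers": 0.22}, {"linear": [0, 0, -2], "turn": 0, "fingers": 0.22}, {"linear": [0, 0, -2], "turn": 0, "fingers": 0.22}]'

```text
time_s: 3.85
position: [399.8, -129.7, 25.2]
orientation: [0.752, 0.659, -0.0, -0.0]
contact_force: [0.2, -0.4, -1.0]
width: 66.3
gripper_force: 0.0
```

>>> servo_tool --series '[{"linear": [0, 0, -1], "turn": 0, "fingers": 0.22}, {"linear": [0, 0, -2], "turn": 0, "fingers": 0.22}, {"linear": [0, 0, -2], "turn": 0, "fingers": 0.22}]'

```text
time_s: 4.22
position: [399.8, -129.7, 23.2]
orientation: [0.752, 0.659, -0.0, -0.0]
contact_force: [0.8, -0.0, -0.8]
width: 66.8
gripper_force: 0.0
```

>>> servo_tool --series '[{"linear": [0, 0, -1], "turn": 0, "fingers": 0.22}, {"linear": [0, 0, -2], "turn": 0, "fingers": 0.22}, {"linear": [0, 0, -2], "turn": 0, "fingers": 0.22}]'

```text
time_s: 4.6
position: [399.7, -129.7, 21.2]
orientation: [0.752, 0.659, -0.0, -0.0]
contact_force: [-0.0, 0.3, 0.6]
width: 66.8
gripper_force: 0.0
```

>>> servo_tool --series '[{"linear": [0, 0, -1], "turn": 0, "fingers": 0.22}, {"linear": [0, 0, -2], "turn": 0, "fingers": 0.22}, {"linear": [0, 0, -2], "turn": 0, "fingers": 0.22}]'

```text
time_s: 4.97
position: [399.7, -129.7, 19.2]
orientation: [0.752, 0.659, -0.0, -0.0]
contact_force: [-0.4, 0.2, 0.3]
width: 66.2
gripper_force: 0.0
```

>>> servo_tool --series '[{"linear": [0, 0, -1], "turn": 0, "fingers": 0.22}, {"linear": [0, 0, -1], "turn": 0, "fingers": 0.22}]'

```text
time_s: 5.22
position: [399.9, -129.7, 18.3]
orientation: [0.752, 0.659, 0.0, 0.0]
contact_force: [-0.3, 0.9, 0.4]
width: 66.8
gripper_force: 0.1
```

>>> servo_tool --series '[{"linear": [0, 0, -1], "turn": 0, "fingers": 0.22}, {"linear": [0, 0, -1], "turn": 0, "fingers": 0.22}]'

```text
time_s: 5.48
position: [399.9, -129.8, 18.2]
orientation: [0.752, 0.659, -0.0, -0.0]
contact_force: [-3.6, 1.9, 11.7]
width: 66.8
gripper_force: 5.7
```

>>> servo_tool --series '[{"linear": [0, 0, -1], "turn": 0, "fingers": 0.22}, {"linear": [0, 0, -1], "turn": 0, "fingers": 0.22}]'

```text
time_s: 5.72
position: [400.0, -129.8, 18.1]
orientation: [0.752, 0.659, -0.0, -0.0]
contact_force: [-8.3, 2.7, 22.2]
width: 66.2
gripper_force: 11.2
```

The tips touch the desk at TCP z = 18.2 with the fingers at 66 mm, so they stand 18 mm ahead of the TCP there (about 20 mm at 56 mm). Next is the mouse.

>>> servo_tool --series '[{"linear": [0, 0, 60], "turn": 0, "fingers": 0}, {"linear": [0, 0, 110], "turn": 0, "fingers": 0}, {"linear": [-64, -152, 110], "turn": 0, "fingers": 0}, {"linear": [-64, -152, 110], "turn": 0, "fingers": 0}, {"linear": [-64, -152, 110], "turn": 0, "fingers": 0}, {"linear": [-64, -152, 110], "turn": 0, "fingers": 0}, {"linear": [-64, -152, 80], "turn": 0, "fingers": 0}, {"linear": [-64, -152, 60], "turn": 0, "fingers": 0}, {"linear": [-64, -152, 45], "turn": 0, "fingers": 0}, {"linear": [-64, -152, 39], "turn": 0, "fingers": 0}, {"linear": [-64, -152, 39], "turn": 0, "fingers": 0}]'

```text
time_s: 7.1
position: [335.9, -281.4, 55.1]
orientation: [0.752, 0.659, -0.0, -0.0]
contact_force: [-0.1, -0.2, 1.6]
width: 85.5
gripper_force: 0.0
```

```bash
python3 - <<'E'
from h import *
a=snap('top','t1')['image'][190:330,310:450]; b=snap('scene','s1')['image'][90:190,100:240]
M=np.hstack([cv2.resize(a,(400,400),interpolation=2),cv2.resize(b,(400,286),interpolation=2)[:286].copy() if 0 else cv2.copyMakeBorder(cv2.resize(b,(400,286),interpolation=2),0,114,0,0,0)])
cv2.imwrite('pics/m1.png',M[:,:,::-1])
E
```

```text
(no output)
```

View pics/m1.png

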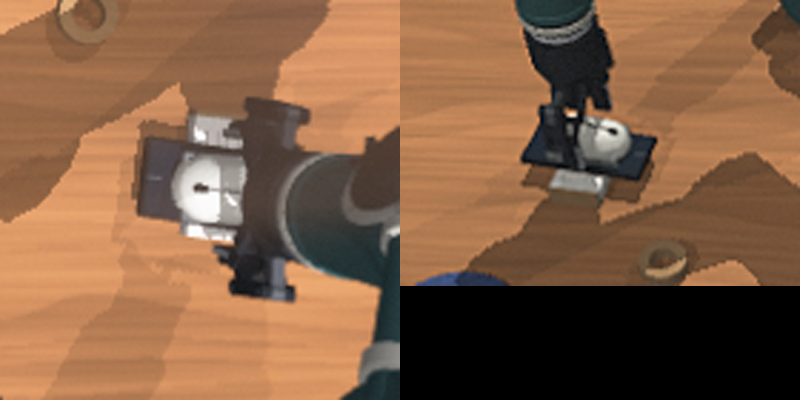

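The crops show the fingers straddling the mouse: top crop with fingers at (270,120) and (255,270), mouse nose at (200,190), scene crop with the finger clear above the phone. I'll close on it.

>>> servo_tool --series '[{"linear": [0, 0, 0], "turn": 0, "fingers": 0.3}, {"linear": [0, 0, 0], "turn": 0, "fingers": 0.45}, {"linear": [0, 0, 0], "turn": 0, "fingers": 0.6}, {"linear": [0, 0, 0], "turn": 0, "fingers": 0.6}, {"linear": [0, 0, 0], "turn": 0, "fingers": 0.6}, {"linear": [0, 0, 0], "turn": 0, "fingers": 0.6}]'

```text
time_s: 7.95
position: [336.5, -282.4, 56.5]
orientation: [0.752, 0.659, 0.0, 0.001]
contact_force: [-0.9, 2.2, 5.6]
width: 55.0
gripper_force: 63.1
```

>>> servo_tool --series '[{"linear": [0, 0, 15], "turn": 0, "fingers": 0.6}, {"linear": [0, 0, 50], "turn": 0, "fingers": 0.6}, {"linear": [30, -13, 70], "turn": 0, "fingers": 0.6}, {"linear": [75, -32, 70], "turn": 0, "fingers": 0.6}, {"linear": [120, -51, 70], "turn": 0, "fingers": 0.6}, {"linear": [165, -70, 70], "turn": 0, "fingers": 0.6}, {"linear": [210, -89, 70], "turn": 0, "fingers": 0.6}, {"linear": [237, -100, 60], "turn": 0, "fingers": 0.6}, {"linear": [247, -104, 30], "turn": 0, "fingers": 0.6}, {"linear": [247, -104, 0], "turn": 0, "fingers": 0.6}, {"linear": [247, -104, -15], "turn": 0, "fingers": 0.6}, {"linear": [247, -104, -15], "turn": 0, "fingers": 0.6}]'

```text
time_s: 9.45
position: [581.7, -385.0, 39.1]
orientation: [0.752, 0.659, -0.0, -0.001]
contact_force: [0.3, -0.5, -1.2]
width: 55.2
gripper_force: 62.9
```

```bash
python3 - <<'E'
from h import *
d=snap('top','t2'); rect(d,'_a',30,255,415,-384,-184,2); rect(d,'_b',35,500,660,-480,-280,2)
cv2.imwrite('pics/m2.png',np.hstack([cv2.imread('pics/_a.png'),cv2.imread('pics/_b.png')]))
E
```

```text
(no output)
```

View pics/m2.png

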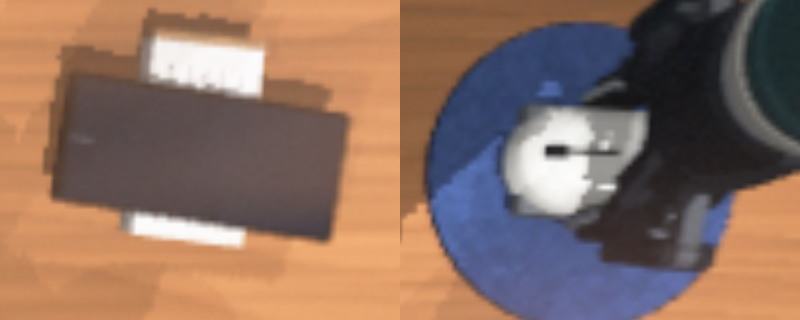

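The phone is clear and undisturbed, with corners (72,73), (349,115), (328,241) and (50,199), so its centre is (336.5,-284) at yaw -0.15. The mouse nose at (500,155) puts the mouse about 5 mm too far towards +y, so I'll correct that and lower it.

>>> servo_tool --series '[{"linear": [1, -5, 0], "turn": 0, "fingers": 0.6}, {"linear": [1, -5, -5], "turn": 0, "fingers": 0.6}, {"linear": [1, -5, -8], "turn": 0, "fingers": 0.6}, {"linear": [1, -5, -8], "turn": 0, "fingers": 0.6}]'

```text
time_s: 10.0
position: [583.4, -390.5, 31.9]
orientation: [0.752, 0.659, -0.0, -0.0]
contact_force: [0.9, 0.1, -0.4]
width: 54.9
gripper_force: 62.9
```

>>> servo_tool --series '[{"linear": [0, 0, -1], "turn": 0, "fingers": 0.6}, {"linear": [0, 0, -2], "turn": 0, "fingers": 0.6}, {"linear": [0, 0, -2], "turn": 0, "fingers": 0.6}]'

```text
time_s: 10.38
position: [583.7, -390.6, 30.1]
orientation: [0.752, 0.659, -0.0, -0.0]
contact_force: [-0.9, 0.3, -1.2]
width: 54.6
gripper_force: 62.9
```

>>> servo_tool --series '[{"linear": [0, 0, -1], "turn": 0, "fingers": 0.6}, {"linear": [0, 0, -1], "turn": 0, "fingers": 0.6}]'

```text
time_s: 10.62
position: [583.9, -390.8, 29.6]
orientation: [0.752, 0.659, 0.0, 0.0]
contact_force: [-1.0, 0.8, 1.5]
width: 54.6
gripper_force: 63.0
```

>>> servo_tool --series '[{"linear": [0, 0, -1], "turn": 0, "fingers": 0.6}, {"linear": [0, 0, -1], "turn": 0, "fingers": 0.6}]'

```text
time_s: 10.88
position: [584.0, -390.8, 29.6]
orientation: [0.752, 0.659, 0.0, 0.0]
contact_force: [-2.3, 3.0, 5.8]
width: 54.7
gripper_force: 63.6
```

>>> servo_tool --series '[{"linear": [0, 0, 0], "turn": 0, "fingers": 0.25}, {"linear": [0, 0, 0], "turn": 0, "fingers": 0.1}, {"linear": [0, 0, 0], "turn": 0, "fingers": 0}, {"linear": [0, 0, 20], "turn": 0, "fingers": 0}, {"linear": [0, 0, 70], "turn": 0, "fingers": 0}, {"linear": [-60, 26, 80], "turn": 0, "fingers": 0}, {"linear": [-247, 107, 80], "turn": -0.02, "fingers": 0.12}, {"linear": [-247, 107, 80], "turn": -0.02, "fingers": 0.12}, {"linear": [-247, 107, 80], "turn": -0.02, "fingers": 0.12}, {"linear": [-247, 107, 80], "turn": -0.02, "fingers": 0.12}, {"linear": [-247, 107, 50], "turn": -0.02, "fingers": 0.12}, {"linear": [-247, 107, 40], "turn": -0.02, "fingers": 0.12}]'

```text
time_s: 12.38
position: [336.3, -283.4, 68.4]
orientation: [0.759, 0.651, -0.0, -0.0]
contact_force: [0.1, -0.4, -0.7]
width: 75.0
gripper_force: 0.0
```

```bash
python3 - <<'E'
from h import *
d=snap('top','t3'); s=arm.get_state(); print(s['position'],s['width'])
rect(d,'_a',10,255,415,-384,-184,2); rect(d,'_b',25,500,660,-485,-285,2)
cv2.imwrite('pics/m3.png',np.hstack([cv2.imread('pics/_a.png'),cv2.imread('pics/_b.png')]))
E
```

```text
[ 336.17085977 -283.1756393    67.47240427] 74.79088633032464
```

View pics/m3.png

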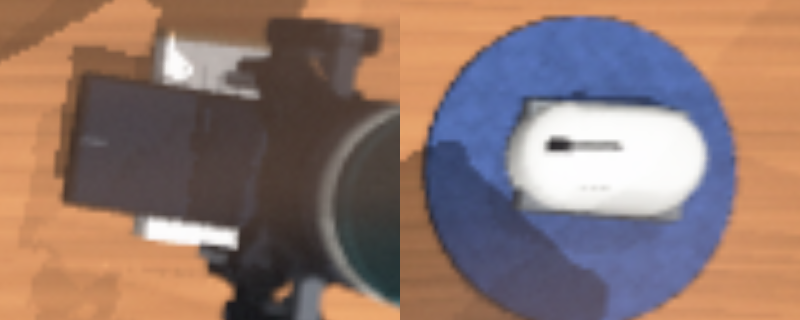

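The mouse sits at (582.5,-388.7), within 3 mm of the mat centre (582.8,-385.8). The fingers straddle the phone's long sides, so I'm lowering to grip it.

>>> servo_tool --series '[{"linear": [0, -1, -15], "turn": 0, "fingers": 0.12}, {"linear": [0, -1, -23], "turn": 0, "fingers": 0.12}, {"linear": [0, -1, -27], "turn": 0, "fingers": 0.12}, {"linear": [0, -1, -27], "turn": 0, "fingers": 0.12}, {"linear": [0, -1, -27], "turn": 0, "fingers": 0.12}]'

```text
time_s: 13.05
position: [337.0, -284.9, 41.5]
orientation: [0.759, 0.651, 0.0, 0.0]
contact_force: [-0.2, 0.4, -0.3]
width: 75.1
gripper_force: 0.0
```

>>> servo_tool --series '[{"linear": [0, 0, 0], "turn": 0, "fingers": 0.2}, {"linear": [0, 0, 0], "turn": 0, "fingers": 0.25}, {"linear": [0, 0, 0], "turn": 0, "fingers": 0.5}, {"linear": [0, 0, 0], "turn": 0, "fingers": 0.5}, {"linear": [0, 0, 0], "turn": 0, "fingers": 0.5}]'

```text
time_s: 13.68
position: [337.1, -285.0, 42.3]
orientation: [0.759, 0.651, 0.0, 0.0]
contact_force: [-2.3, 2.3, 8.6]
width: 63.7
gripper_force: 64.3
```

>>> servo_tool --series '[{"linear": [0, 0, 3], "turn": 0, "fingers": 0.5}, {"linear": [0, 0, 8], "turn": 0, "fingers": 0.5}, {"linear": [0, 0, 14], "turn": 0, "fingers": 0.5}, {"linear": [0, 0, 20], "turn": 0, "fingers": 0.5}, {"linear": [0, 0, 20], "turn": 0, "fingers": 0.5}]'

```text
time_s: 14.3
position: [337.3, -285.2, 62.0]
orientation: [0.759, 0.651, 0.0, 0.001]
contact_force: [-0.1, -0.1, -2.1]
width: 63.9
gripper_force: 66.1
```

```bash
python3 - <<'E'
from h import *
d=snap('top','t4'); rect(d,'_a',50,255,415,-384,-184,2.5)
b=snap('scene','s4')['image'][100:180,110:220]
b=cv2.resize(b[:,:,::-1],(300,400),interpolation=2) if 0 else cv2.resize(b[:,:,::-1],None,fx=2.7,fy=2.7,interpolation=2)
a=cv2.imread('pics/_a.png'); M=np.zeros((400,500+b.shape[1],3),np.uint8); M[:,:500]=a; M[:b.shape[0],500:]=b
cv2.imwrite('pics/m4.png',M)
E
```

```text
(no output)
```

View pics/m4.png

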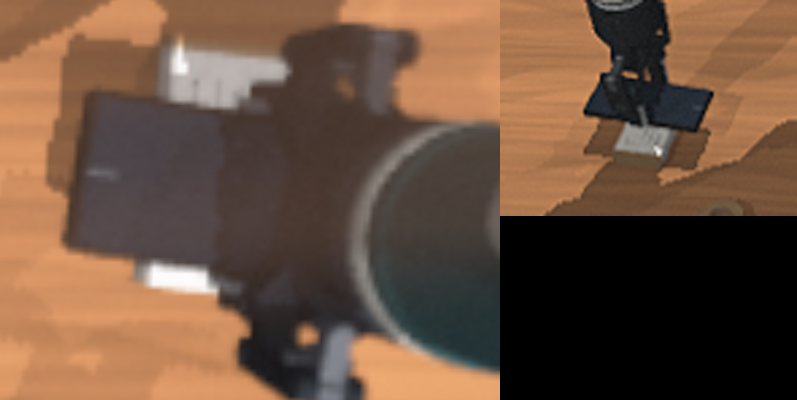

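The phone is lifted level in the grip with its centre under the TCP (left edge mid at (77,169), giving centre (337,-285)). Next it goes to the charger.

>>> servo_tool --series '[{"linear": [0, 0, 20], "turn": 0, "fingers": 0.5}, {"linear": [10, 28, 40], "turn": 0, "fingers": 0.5}, {"linear": [25, 70, 40], "turn": 0, "fingers": 0.5}, {"linear": [42, 117, 40], "turn": 0, "fingers": 0.5}, {"linear": [59, 164, 40], "turn": 0, "fingers": 0.5}, {"linear": [76, 212, 40], "turn": 0, "fingers": 0.5}, {"linear": [93, 259, 40], "turn": 0, "fingers": 0.5}, {"linear": [105, 293, 40], "turn": 0, "fingers": 0.5}, {"linear": [109, 304, 25], "turn": 0, "fingers": 0.5}, {"linear": [109, 304, 0], "turn": 0, "fingers": 0.5}, {"linear": [109, 304, -15], "turn": 0, "fingers": 0.5}, {"linear": [109, 304, -21], "turn": 0, "fingers": 0.5}]'

```text
time_s: 15.9
position: [444.2, 18.7, 38.5]
orientation: [0.759, 0.651, -0.001, -0.001]
contact_force: [-0.7, -1.1, -1.2]
width: 63.9
gripper_force: 66.7
```

>>> servo_tool --series '[{"linear": [0, 0, -2], "turn": 0, "fingers": 0.5}, {"linear": [0, 0, -4], "turn": 0, "fingers": 0.5}, {"linear": [0, 0, -4], "turn": 0, "fingers": 0.5}, {"linear": [0, 0, -4], "turn": 0, "fingers": 0.5}]'

```text
time_s: 16.4
position: [446.3, 19.2, 36.8]
orientation: [0.759, 0.651, 0.0, 0.0]
contact_force: [-0.0, -0.1, -1.1]
width: 63.7
gripper_force: 66.7
```

>>> servo_tool --series '[{"linear": [0, 0, -1], "turn": 0, "fingers": 0.5}, {"linear": [0, 0, -1], "turn": 0, "fingers": 0.5}]'

```text
time_s: 16.65
position: [445.8, 19.3, 35.3]
orientation: [0.759, 0.651, 0.0, 0.0]
contact_force: [-0.6, 0.1, -2.1]
width: 63.5
gripper_force: 66.7
```

>>> servo_tool --series '[{"linear": [0, 0, -1], "turn": 0, "fingers": 0.5}, {"linear": [0, 0, -1], "turn": 0, "fingers": 0.5}]'

```text
time_s: 16.9
position: [445.9, 19.3, 34.4]
orientation: [0.759, 0.651, 0.0, 0.0]
contact_force: [-0.8, -0.1, 1.2]
width: 63.8
gripper_force: 66.8
```

>>> servo_tool --series '[{"linear": [0, 0, -0.7], "turn": 0, "fingers": 0.5}, {"linear": [0, 0, -0.7], "turn": 0, "fingers": 0.5}]'

```text
time_s: 17.15
position: [446.0, 19.3, 34.4]
orientation: [0.759, 0.651, -0.0, -0.0]
contact_force: [-4.1, -0.2, 7.1]
width: 64.2
gripper_force: 67.7
```

>>> servo_tool --series '[{"linear": [0, 0, 0], "turn": 0, "fingers": 0.2}, {"linear": [0, 0, 0], "turn": 0, "fingers": 0.12}, {"linear": [0, 0, 0], "turn": 0, "fingers": 0.1}, {"linear": [0, 0, 20], "turn": 0, "fingers": 0.1}, {"linear": [0, 0, 70], "turn": 0, "fingers": 0.0}, {"linear": [0, 0, 130], "turn": -0.18, "fingers": 0.0}, {"linear": [50, 180, 180], "turn": -0.36, "fingers": 0.0}, {"linear": [50, 180, 180], "turn": -0.54, "fingers": 0.0}, {"linear": [50, 180, 180], "turn": -0.72, "fingers": 0.0}, {"linear": [50, 180, 180], "turn": -0.9, "fingers": 0.0}, {"linear": [50, 180, 180], "turn": -0.9, "fingers": 0.0}]'

```text
time_s: 18.52
position: [496.3, 200.8, 214.0]
orientation: [0.966, 0.258, 0.001, -0.0]
contact_force: [0.4, 0.3, 0.9]
width: 85.3
gripper_force: 0.0
```

```bash
python3 - <<'E'
from h import *
d=snap('top','t5'); rect(d,'_a',22,365,525,-80,120,2); rect(d,'_b',20,265,425,-384,-184,2);rect(d,'_c',8,570,770,-230,-30,2)
M=np.zeros((600,800,3),np.uint8);a,b,c=[cv2.imread(f'pics/_{k}.png') for k in 'abc']
M[:280,:400]=a[:280];M[280:600,:400]=b;M[:400,400:]=c
cv2.imwrite('pics/m5.png',M); s=arm.get_state();print(s['position'],s['joint_pos'])
E
```

```text
[495.65764056 199.62464448 213.30637252] [ 3.36471840e-01  3.02773241e-02  1.95164219e+00 -3.88590306e-04
  1.16025712e+00  1.38637043e+00]
```

View pics/m5.png

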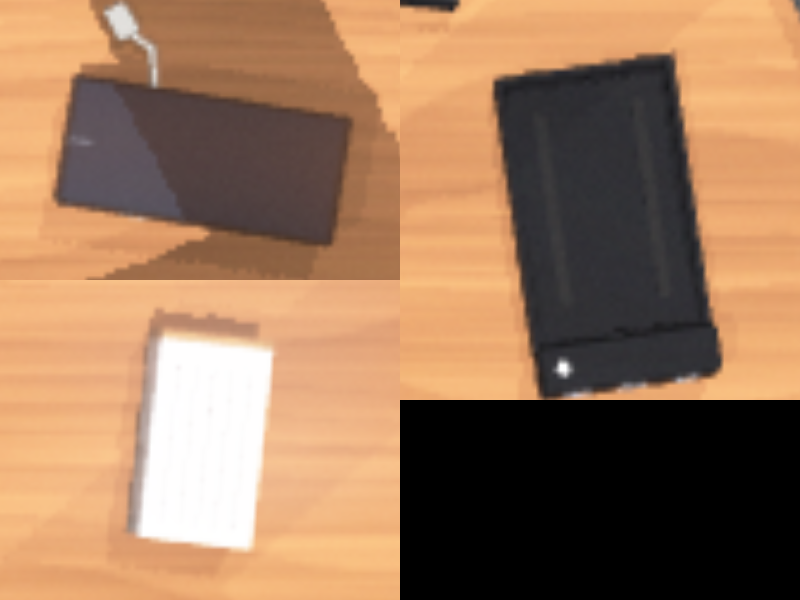

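The phone is on the charger at (445,18), against (446.5,18.5). The memo block is at (345,-286) with yaw -0.10, and the dock at (668.6,-131.2) with yaw 0.137. The arm is now on the mug's side, so the mug comes next.

>>> servo_tool --series '[{"linear": [10, 40, -20], "turn": 0.18, "fingers": 0}, {"linear": [20, 80, -40], "turn": 0.36, "fingers": 0}, {"linear": [30, 120, -53], "turn": 0.54, "fingers": 0}, {"linear": [40, 160, -53], "turn": 0.72, "fingers": 0}, {"linear": [48, 192, -53], "turn": 0.9, "fingers": 0}, {"linear": [48, 192, -53], "turn": 1.05, "fingers": 0}, {"linear": [48, 192, -53], "turn": 1.05, "fingers": 0}, {"linear": [48, 192, -53], "turn": 1.05, "fingers": 0}, {"linear": [48, 192, -90], "turn": 1.05, "fingers": 0}, {"linear": [48, 192, -125], "turn": 1.05, "fingers": 0}, {"linear": [48, 192, -150], "turn": 1.05, "fingers": 0}, {"linear": [48, 192, -157], "turn": 1.05, "fingers": 0}]'

```text
time_s: 20.08
position: [542.4, 389.4, 54.3]
orientation: [0.708, 0.706, -0.002, -0.0]
contact_force: [0.0, 0.5, 0.3]
width: 85.5
gripper_force: 0.0
```

>>> servo_tool --series '[{"linear": [0, 0, 0], "turn": 0, "fingers": 0}, {"linear": [0, 0, 0], "turn": 0, "fingers": 0.15}, {"linear": [0, 0, 0], "turn": 0, "fingers": 0.25}, {"linear": [0, 0, 0], "turn": 0, "fingers": 0.5}, {"linear": [0, 0, 0], "turn": 0, "fingers": 0.5}, {"linear": [0, 0, 0], "turn": 0, "fingers": 0.5}]'

```text
time_s: 20.82
position: [544.9, 392.0, 58.3]
orientation: [0.708, 0.706, 0.001, 0.0]
contact_force: [-0.6, -0.2, 5.7]
width: 59.8
gripper_force: 65.3
```

>>> servo_tool --series '[{"linear": [0, 0, 5], "turn": 0, "fingers": 0.5}, {"linear": [0, 0, 20], "turn": 0, "fingers": 0.5}, {"linear": [-8, -5, 40], "turn": 0, "fingers": 0.5}, {"linear": [-30, -19, 45], "turn": 0, "fingers": 0.5}, {"linear": [-60, -38, 45], "turn": 0, "fingers": 0.5}, {"linear": [-90, -57, 45], "turn": 0, "fingers": 0.5}, {"linear": [-120, -76, 45], "turn": 0, "fingers": 0.5}, {"linear": [-150, -95, 45], "turn": 0, "fingers": 0.5}, {"linear": [-168, -106, 35], "turn": 0, "fingers": 0.5}, {"linear": [-168, -106, 15], "turn": 0, "fingers": 0.5}, {"linear": [-168, -106, 0], "turn": 0, "fingers": 0.5}, {"linear": [-168, -106, 0], "turn": 0, "fingers": 0.5}]'

```text
time_s: 22.32
position: [375.0, 284.7, 55.6]
orientation: [0.708, 0.706, -0.001, -0.0]
contact_force: [-0.3, -0.3, -2.1]
width: 59.8
gripper_force: 65.2
```

```bash
python3 - <<'E'
from h import *
d=snap('top','t6'); rect(d,'_a',85,295,455,185,385,2); rect(d,'_b',20,463,623,287,487,2)
e=snap('scene','s6'); b=cv2.resize(e['image'][120:220,300:420,::-1],None,fx=2.4,fy=2.4,interpolation=2)
M=np.zeros((560,800,3),np.uint8);M[:320]=np.hstack([cv2.imread('pics/_a.png'),cv2.imread('pics/_b.png')]);M[320:560,:288]=b
cv2.imwrite('pics/m6.png',M); s=arm.get_state();print(s['position'],s['contact_force'])
E
```

```text
[376.22394795 285.54754404  56.824811  ] [-0.06841253 -0.94640753 -1.58764114]
```

View pics/m6.png

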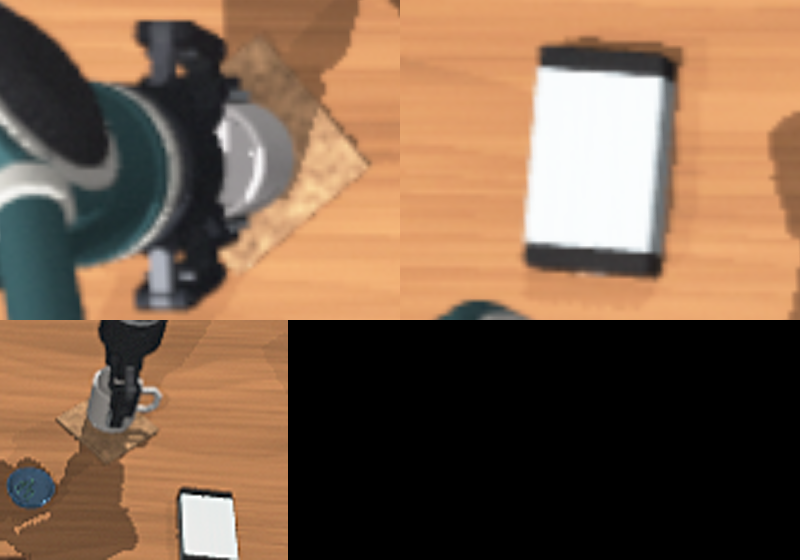

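The mug is held upright over the coaster with its handle towards +y (scene crop at (110,400)). The bare drive has corners at (541,47), (668,55), (652,272) and (526,265), giving centre (543,388.6) and yaw -0.07. I'm lowering the mug.

>>> servo_tool --series '[{"linear": [0, 0, -7], "turn": 0, "fingers": 0.5}, {"linear": [0, 0, -11], "turn": 0, "fingers": 0.5}, {"linear": [0, 0, -12], "turn": 0, "fingers": 0.5}, {"linear": [0, 0, -12], "turn": 0, "fingers": 0.5}, {"linear": [0, 0, -12], "turn": 0, "fingers": 0.5}]'

```text
time_s: 23.05
position: [375.9, 285.3, 44.7]
orientation: [0.708, 0.706, 0.0, 0.0]
contact_force: [-1.1, -0.3, -2.5]
width: 59.8
gripper_force: 65.2
```

>>> servo_tool --series '[{"linear": [0, 0, -1], "turn": 0, "fingers": 0.5}, {"linear": [0, 0, -1], "turn": 0, "fingers": 0.5}]'

```text
time_s: 23.3
position: [375.8, 285.2, 43.6]
orientation: [0.708, 0.706, -0.0, -0.0]
contact_force: [-0.2, -0.9, -1.8]
width: 59.7
gripper_force: 65.2
```

>>> servo_tool --series '[{"linear": [0, 0, -0.7], "turn": 0, "fingers": 0.5}, {"linear": [0, 0, -0.7], "turn": 0, "fingers": 0.5}]'

```text
time_s: 23.55
position: [375.9, 285.3, 43.3]
orientation: [0.708, 0.706, -0.0, 0.0]
contact_force: [-2.3, -1.6, 3.7]
width: 59.8
gripper_force: 65.6
```

>>> servo_tool --series '[{"linear": [0, 0, 0], "turn": 0, "fingers": 0.2}, {"linear": [0, 0, 0], "turn": 0, "fingers": 0.1}, {"linear": [0, 0, 0], "turn": 0, "fingers": 0}, {"linear": [0, 0, 15], "turn": 0, "fingers": 0}, {"linear": [0, 0, 60], "turn": 0, "fingers": 0}, {"linear": [0, 0, 110], "turn": 0, "fingers": 0}, {"linear": [0, 0, 130], "turn": 0.18, "fingers": 0}, {"linear": [50, 30, 130], "turn": 0.36, "fingers": 0}, {"linear": [90, 55, 110], "turn": 0.54, "fingers": 0}, {"linear": [130, 80, 90], "turn": 0.72, "fingers": 0}, {"linear": [167, 103, 70], "turn": 0.9, "fingers": 0}, {"linear": [167, 103, 60], "turn": 1.08, "fingers": 0}]'

```text
time_s: 25.05
position: [545.2, 389.6, 102.2]
orientation: [0.241, 0.97, 0.0, 0.0]
contact_force: [-0.9, -1.5, 0.0]
width: 85.5
gripper_force: 0.0
```

>>> servo_tool --series '[{"linear": [0, 0, 0], "turn": 0.18, "fingers": 0}, {"linear": [0, 0, 0], "turn": 0.36, "fingers": 0}, {"linear": [0, 0, 0], "turn": 0.42, "fingers": 0}, {"linear": [0, 0, 0], "turn": 0.42, "fingers": 0}, {"linear": [0, 0, 0], "turn": 0.42, "fingers": 0}, {"linear": [0, 0, -30], "turn": 0.42, "fingers": 0}, {"linear": [0, 0, -50], "turn": 0.42, "fingers": 0}, {"linear": [0, 0, -50], "turn": 0.42, "fingers": 0}, {"linear": [0, 0, -50], "turn": 0.42, "fingers": 0}]'

```text
time_s: 26.18
position: [543.1, 388.5, 53.2]
orientation: [0.036, 0.999, 0.0, 0.0]
contact_force: [0.3, -0.6, 0.2]
width: 85.5
gripper_force: 0.0
```

```bash
python3 - <<'E'
from h import *
d=snap('top','t7'); rect(d,'_a',67,295,455,185,385,2); rect(d,'_b',20,463,623,287,487,2)
e=snap('scene','s7'); b=cv2.resize(e['image'][140:240,310:440,::-1],None,fx=2.4,fy=2.4,interpolation=2)
M=np.zeros((560,800,3),np.uint8);M[:320]=np.hstack([cv2.imread('pics/_a.png'),cv2.imread('pics/_b.png')]);M[320:560,:312]=b
cv2.imwrite('pics/m7.png',M); s=arm.get_state();print(s['position'],s['contact_force'],s['width'])
E
```

```text
[543.63585684 388.80304896  54.11162244] [ 0.33966147 -0.58745144 -0.08211457] 85.49407256510752
```

View pics/m7.png

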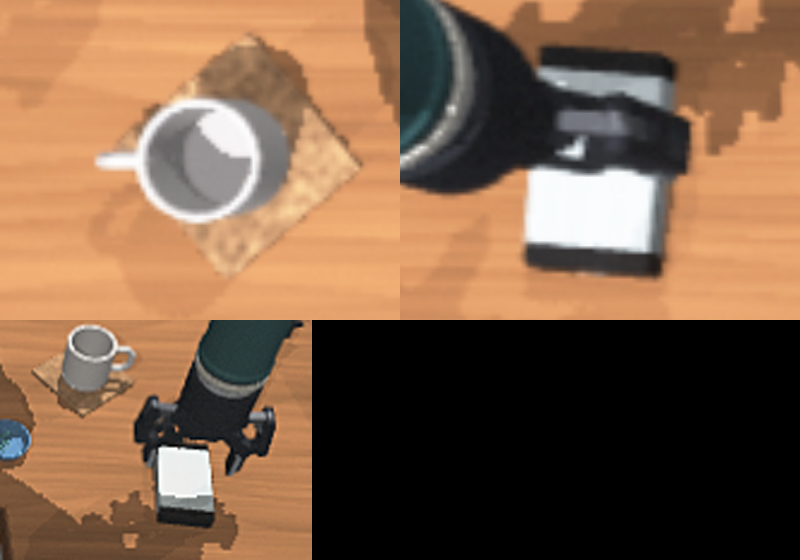

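The mug stands upright on its coaster with its rim centre at (375,285), matching (375.5,285.5). The open fingers straddle the drive, so I'm going down to grip it.

>>> servo_tool --series '[{"linear": [0, 0, -15], "turn": 0, "fingers": 0}, {"linear": [0, 0, -25], "turn": 0, "fingers": 0}, {"linear": [0, 0, -27], "turn": 0, "fingers": 0}, {"linear": [0, 0, -27], "turn": 0, "fingers": 0.1}, {"linear": [0, 0, -27], "turn": 0, "fingers": 0.2}, {"linear": [0, 0, -27], "turn": 0, "fingers": 0.5}, {"linear": [0, 0, -27], "turn": 0, "fingers": 0.5}, {"linear": [0, 0, -27], "turn": 0, "fingers": 0.5}]'

```text
time_s: 27.28
position: [543.7, 389.0, 27.2]
orientation: [0.036, 0.999, 0.001, 0.001]
contact_force: [-0.6, 1.4, 6.1]
width: 62.4
gripper_force: 68.5
```

>>> servo_tool --series '[{"linear": [0, 0, 5], "turn": 0, "fingers": 0.5}, {"linear": [0, 0, 20], "turn": 0, "fingers": 0.5}, {"linear": [0, 0, 50], "turn": 0, "fingers": 0.5}, {"linear": [0, 0, 70], "turn": 0, "fingers": 0.5}]'

```text
time_s: 27.78
position: [543.2, 388.4, 97.6]
orientation: [0.036, 0.999, 0.0, 0.001]
contact_force: [-0.2, -0.5, -2.4]
width: 62.5
gripper_force: 67.7
```

>>> servo_tool --series '[{"linear": [6, -25, 0], "turn": 0.02, "fingers": 0.5}, {"linear": [16, -65, 0], "turn": 0.05, "fingers": 0.5}, {"linear": [27, -112, 0], "turn": 0.08, "fingers": 0.5}, {"linear": [39, -160, 0], "turn": 0.11, "fingers": 0.5}, {"linear": [51, -210, 0], "turn": 0.14, "fingers": 0.5}, {"linear": [63, -260, 0], "turn": 0.17, "fingers": 0.5}, {"linear": [75, -310, 0], "turn": 0.21, "fingers": 0.5}, {"linear": [87, -360, 0], "turn": 0.21, "fingers": 0.5}, {"linear": [99, -410, 0], "turn": 0.21, "fingers": 0.5}, {"linear": [111, -460, 0], "turn": 0.21, "fingers": 0.5}, {"linear": [121, -500, -10], "turn": 0.21, "fingers": 0.5}, {"linear": [125.5, -519.5, -25], "turn": 0.21, "fingers": 0.5}]'

```text
time_s: 29.28
position: [669.3, -133.8, 71.7]
orientation: [-0.067, 0.998, -0.0, 0.001]
contact_force: [0.1, 0.0, -2.0]
width: 62.6
gripper_force: 67.6
```

>>> servo_tool --series '[{"linear": [0, 0, -10], "turn": 0, "fingers": 0.5}, {"linear": [0, 0, -20], "turn": 0, "fingers": 0.5}, {"linear": [0, 0, -20], "turn": 0, "fingers": 0.5}, {"linear": [0, 0, -20], "turn": 0, "fingers": 0.5}]'

```text
time_s: 29.78
position: [668.4, -130.0, 51.1]
orientation: [-0.069, 0.998, 0.0, 0.0]
contact_force: [0.8, -1.0, -2.3]
width: 62.5
gripper_force: 67.6
```

```bash
python3 - <<'E'
from h import *
d=snap('top','t8'); rect(d,'_a',40,570,770,-230,-30,2)
e=snap('scene','s8'); b=cv2.resize(e['image'][190:290,140:260,::-1],None,fx=3.2,fy=3.2,interpolation=2)
M=np.zeros((400,800,3),np.uint8);M[:,:400]=cv2.imread('pics/_a.png');M[:320,400:784]=b
cv2.imwrite('pics/m8.png',M); s=arm.get_state();print(s['position'],s['contact_force'],s['width'])
E
```

```text
[ 668.85271    -130.55450474   51.62790373] [ 0.46373644  0.27986031 -1.98062916] 62.480349841265955
```

View pics/m8.png

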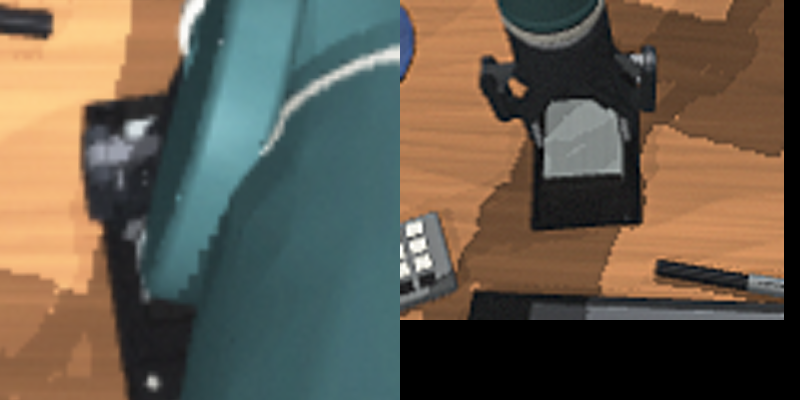

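The scene crop shows the drive (580,140) aligned within the dock outline (535-640, 100-225); the arm hides most of the top view. I'm lowering it.

>>> servo_tool --series '[{"linear": [0, 0, -8], "turn": 0, "fingers": 0.5}, {"linear": [0, 0, -14], "turn": 0, "fingers": 0.5}, {"linear": [0, 0, -18], "turn": 0, "fingers": 0.5}, {"linear": [0, 0, -18], "turn": 0, "fingers": 0.5}, {"linear": [0, 0, -18], "turn": 0, "fingers": 0.5}]'

```text
time_s: 30.5
position: [668.4, -131.3, 32.9]
orientation: [-0.068, 0.998, -0.0, 0.0]
contact_force: [0.3, 0.4, -2.2]
width: 62.2
gripper_force: 67.6
```

>>> servo_tool --series '[{"linear": [0, 0, -1], "turn": 0, "fingers": 0.5}, {"linear": [0, 0, -1.5], "turn": 0, "fingers": 0.5}, {"linear": [0, 0, -1.5], "turn": 0, "fingers": 0.5}]'

```text
time_s: 30.88
position: [668.3, -131.2, 31.4]
orientation: [-0.069, 0.998, -0.0, -0.0]
contact_force: [-0.7, -0.6, -2.8]
width: 62.6
gripper_force: 67.6
```

>>> servo_tool --series '[{"linear": [0, 0, -1], "turn": 0, "fingers": 0.5}, {"linear": [0, 0, -1], "turn": 0, "fingers": 0.5}]'

```text
time_s: 31.12
position: [668.4, -131.3, 31.2]
orientation: [-0.069, 0.998, -0.0, 0.0]
contact_force: [-2.4, 0.5, 3.6]
width: 62.4
gripper_force: 68.3
```

>>> servo_tool --series '[{"linear": [0, 0, 0], "turn": 0, "fingers": 0.2}, {"linear": [0, 0, 0], "turn": 0, "fingers": 0.1}, {"linear": [0, 0, 0], "turn": 0, "fingers": 0.1}, {"linear": [0, 0, 15], "turn": 0, "fingers": 0.1}, {"linear": [0, 0, 60], "turn": 0, "fingers": 0}, {"linear": [-20, -10, 100], "turn": 0, "fingers": 0}, {"linear": [-100, -48, 110], "turn": -0.12, "fingers": 0}, {"linear": [-323.5, -155, 110], "turn": -0.24, "fingers": 0}, {"linear": [-323.5, -155, 110], "turn": -0.24, "fingers": 0}, {"linear": [-323.5, -155, 110], "turn": -0.24, "fingers": 0}, {"linear": [-323.5, -155, 110], "turn": -0.24, "fingers": 0}, {"linear": [-323.5, -155, 110], "turn": -0.24, "fingers": 0}]'

```text
time_s: 32.62
position: [342.3, -287.1, 141.4]
orientation: [0.053, 0.999, -0.001, 0.0]
contact_force: [-0.4, 0.2, 0.5]
width: 85.4
gripper_force: 0.0
```

>>> servo_tool --series '[{"linear": [0, 0, 0], "turn": 0, "fingers": 0}, {"linear": [0, 0, 0], "turn": 0, "fingers": 0}, {"linear": [0, 0, -50], "turn": 0, "fingers": 0}, {"linear": [0, 0, -80], "turn": 0, "fingers": 0}, {"linear": [0, 0, -80], "turn": 0, "fingers": 0}]'

```text
time_s: 33.25
position: [344.1, -284.1, 58.2]
orientation: [0.05, 0.999, 0.002, -0.002]
contact_force: [0.6, 0.3, 0.2]
width: 85.2
gripper_force: 0.0
```

```bash
python3 - <<'E'
from h import *
d=snap('top','t9'); rect(d,'_a',20,570,770,-230,-30,2); rect(d,'_b',20,265,425,-384,-184,2)
M=np.zeros((400,800,3),np.uint8);M[:,:400]=cv2.imread('pics/_a.png');M[:320,400:]=cv2.imread('pics/_b.png')
cv2.imwrite('pics/m9.png',M); s=arm.get_state();print(s['position'],s['orientation'],s['joint_pos'])
E
```

```text
[ 345.18282886 -285.25988971   59.80007265] [ 5.05815604e-02  9.98719160e-01  8.55196374e-04 -9.01632190e-04] [-7.46381097e-01  5.59175171e-02  2.24934365e+00  2.11009879e-04
  8.38811932e-01 -2.21611226e+00]
```

View pics/m9.png

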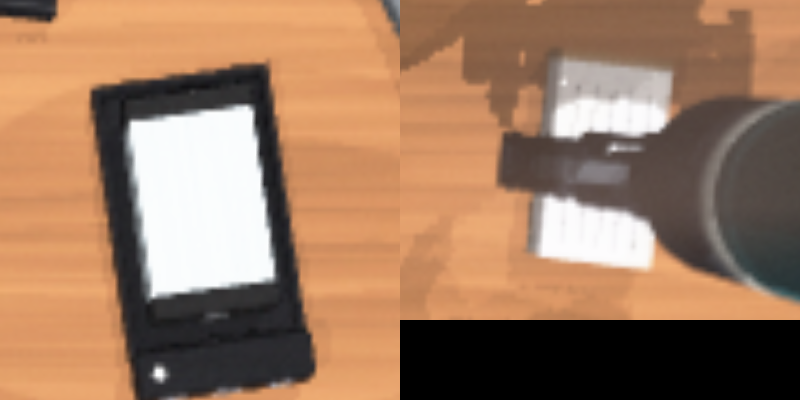

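The drive lies flat and centred in the dock (white plate (128-275, 105-300) inside the black rim). The fingers straddle the memo block.

>>> servo_tool --series '[{"linear": [0, 0, -18], "turn": 0, "fingers": 0}, {"linear": [0, 0, -29], "turn": 0, "fingers": 0}, {"linear": [0, 0, -32], "turn": 0, "fingers": 0}, {"linear": [0, 0, -32], "turn": 0, "fingers": 0.15}, {"linear": [0, 0, -32], "turn": 0, "fingers": 0.3}, {"linear": [0, 0, -32], "turn": 0, "fingers": 0.6}, {"linear": [0, 0, -32], "turn": 0, "fingers": 0.6}, {"linear": [0, 0, -32], "turn": 0, "fingers": 0.6}, {"linear": [0, 0, -32], "turn": 0, "fingers": 0.6}]'

```text
time_s: 34.42
position: [345.5, -286.9, 29.5]
orientation: [0.051, 0.999, -0.001, 0.001]
contact_force: [-0.3, -0.2, 6.1]
width: 54.5
gripper_force: 63.9
```

>>> servo_tool --series '[{"linear": [0, 0, 5], "turn": 0, "fingers": 0.6}, {"linear": [0, 0, 20], "turn": 0, "fingers": 0.6}, {"linear": [0, 0, 50], "turn": 0, "fingers": 0.6}, {"linear": [0, 0, 75], "turn": 0, "fingers": 0.6}, {"linear": [0, 0, 75], "turn": 0, "fingers": 0.6}]'

```text
time_s: 35.05
position: [346.5, -287.7, 106.1]
orientation: [0.051, 0.999, -0.002, 0.002]
contact_force: [1.0, 0.4, -1.3]
width: 54.7
gripper_force: 63.6
```

>>> servo_tool --series '[{"linear": [14, 20, 0], "turn": 0.02, "fingers": 0.6}, {"linear": [38, 52, 0], "turn": 0.04, "fingers": 0.6}, {"linear": [66, 90, 0], "turn": 0.06, "fingers": 0.6}, {"linear": [95, 130, 0], "turn": 0.08, "fingers": 0.6}, {"linear": [124, 170, 0], "turn": 0.1, "fingers": 0.6}, {"linear": [153, 210, 0], "turn": 0.12, "fingers": 0.6}, {"linear": [182, 250, 0], "turn": 0.14, "fingers": 0.6}, {"linear": [211, 290, 0], "turn": 0.16, "fingers": 0.6}, {"linear": [241, 330, 0], "turn": 0.19, "fingers": 0.6}, {"linear": [270, 370, 0], "turn": 0.19, "fingers": 0.6}, {"linear": [297, 407, 0], "turn": 0.19, "fingers": 0.6}, {"linear": [312, 428, -10], "turn": 0.19, "fingers": 0.6}]'

```text
time_s: 36.55
position: [658.1, 143.9, 92.8]
orientation: [-0.044, 0.999, 0.0, 0.0]
contact_force: [-0.7, -0.5, -1.3]
width: 54.3
gripper_force: 63.6
```

>>> servo_tool --series '[{"linear": [0, 0, -20], "turn": 0, "fingers": 0.6}, {"linear": [0, 0, -43], "turn": 0, "fingers": 0.6}, {"linear": [0, 0, -55], "turn": 0, "fingers": 0.6}, {"linear": [0, 0, -58], "turn": 0, "fingers": 0.6}, {"linear": [0, 0, -58], "turn": 0, "fingers": 0.6}, {"linear": [0, 0, -58], "turn": 0, "fingers": 0.6}]'

```text
time_s: 37.3
position: [657.5, 141.6, 36.3]
orientation: [-0.043, 0.999, 0.0, 0.001]
contact_force: [-0.8, -1.0, -0.9]
width: 54.5
gripper_force: 63.6
```

>>> servo_tool --series '[{"linear": [0, 0, -1], "turn": 0, "fingers": 0.6}, {"linear": [0, 0, -2.5], "turn": 0, "fingers": 0.6}, {"linear": [0, 0, -2.5], "turn": 0, "fingers": 0.6}]'

```text
time_s: 37.67
position: [657.2, 141.9, 33.5]
orientation: [-0.044, 0.999, 0.0, 0.0]
contact_force: [-0.3, 0.9, 2.3]
width: 53.9
gripper_force: 64.0
```

>>> servo_tool --series '[{"linear": [0, 0, -1], "turn": 0, "fingers": 0.6}, {"linear": [0, 0, -1], "turn": 0, "fingers": 0.6}]'

```text
time_s: 37.92
position: [657.2, 141.9, 33.5]
orientation: [-0.044, 0.999, -0.0, 0.0]
contact_force: [-2.8, -0.4, 8.4]
width: 54.6
gripper_force: 64.6
```

Seated at the expected height. I'm releasing it and backing away to take the final look.

>>> servo_tool --series '[{"linear": [0, 0, 0], "turn": 0, "fingers": 0.3}, {"linear": [0, 0, 0], "turn": 0, "fingers": 0.2}, {"linear": [0, 0, 0], "turn": 0, "fingers": 0.15}, {"linear": [0, 0, 15], "turn": 0, "fingers": 0.1}, {"linear": [0, 0, 60], "turn": 0, "fingers": 0}, {"linear": [0, 0, 120], "turn": 0, "fingers": 0}, {"linear": [-20, 60, 180], "turn": 0, "fingers": 0}, {"linear": [-50, 240, 220], "turn": 0, "fingers": 0}, {"linear": [-50, 240, 220], "turn": 0, "fingers": 0}, {"linear": [-50, 240, 220], "turn": 0, "fingers": 0}, {"linear": [-50, 240, 220], "turn": 0, "fingers": 0}, {"linear": [-50, 240, 220], "turn": 0, "fingers": 0}]'

```text
time_s: 39.42
position: [606.7, 383.0, 253.0]
orientation: [-0.045, 0.999, 0.0, 0.001]
contact_force: [-0.1, -0.3, 0.0]
width: 85.5
gripper_force: 0.0
```

```bash
python3 - <<'E'
from h import *
d=snap('top','t10'); cv2.imwrite('pics/m10.png',cv2.resize(d['image'][:,:,::-1],(800,600),interpolation=2)); print(arm.get_state()['time_s'])
E
```

```text
39.475
```

View pics/m10.png

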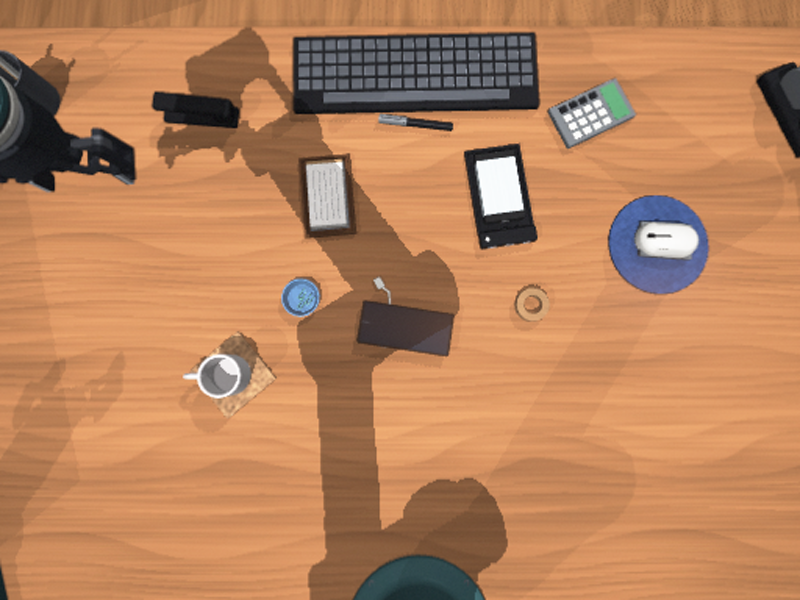

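The top view shows all five things in place: memo in its holder (327,195), drive in the dock (500,190), mouse on the mat (667,240, about 3-4 mm off centre after parallax), phone on the charger (405,328) and mug on the coaster (222,376). The arm is clear.

```bash
python3 -c "
from bench import arm
print(arm.sign_off())"
```

```text
the job is handed in; nothing more can be done
None
```

The job is handed in at about 39 s of the 128 s allowed: phone, mug, memo block and drive are in their places to within about 2 mm where I measured them, the mouse is about 3–4 mm off the middle of its mat, and nothing was dropped or knocked over.

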